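# Weigh out sandalwood slips at the market stall

## Robot

A 6-joint arm with a two-finger parallel gripper is mounted at the origin on the work surface. World frame = base frame: x ahead of the robot, y to its left, z up, the work surface at z = 0. Lengths are in m, angles in degrees, forces in N, time in s.
With the tool pointing down it reaches from about 0.375 to 0.75 m from the base axis. Payload 9 kg.
Tool frame: the origin (TCP) lies where the fingers leave the gripper's body, on its centre line; the fingertips stand 73 mm ahead of it and the grasp point (between the pads) lies 54 mm ahead of it (robot.tip_reach is the distance from the TCP to the fingertips, in m); z points along the fingers, y is the direction in which the jaws open and shut (so a half turn about z gives the same grasp; the last joint's range is limited). The gripper opens to 85 mm and grips with 20 to 120 N. Pads are 22 mm wide; open, the fingers measure 114 mm over their backs; the gripper's body (76 mm by 85 mm) begins 54 mm behind the grasp point. The pads swing forward as they close: fully open they stand 13 mm farther back than shut.
Start: joints at [-79.28, 5.964, 5.575, 89.605, 0, 77.527], TCP at [0.236, -0.552, 0.304] pointing down, gripper open.
Joint ranges: [-171.21, 171.21], [-48.23, 106.86], [-62.78, 66.21], [-105.2, 120.99], [-86.42, 89.51], [-180, 180]. Speed limits (degrees/s): [127.2, 127.2, 147.25, 180, 180, 180].

## Interface

Orientations are given as [roll, pitch, yaw] about the fixed x, y, z axes, in that order (R = Rz(yaw) Ry(pitch) Rx(roll)).
In Python, from plant import robot gives the robot as it stands. Calls block until the motion is done:
- robot.move_pose(position, orientation): joint-space move of the TCP to a pose.
- robot.line_to(position, vel=0.15, rotation=None, guard=None): straight line of the TCP; rotation=None keeps the orientation; vel is the mean speed in m/s. With guard (N) it stops when the force on the tool has changed by that much, and returns True; else False.
- robot.goto_joints(angles): joint-space move.
- robot.set_gripper(opening): finger opening in m; the grip force is fixed at half the most; returns when the fingers have stopped.
- robot.pause(seconds).
- robot.ik(position, orientation): joint angles nearest the present ones, or None.
- robot.observe(): the state.
- robot.grab_frame(name): name is "scene" or "top" or "wrist"; returns the picture (384x512x3 uint8, blue, green, red); there is no depth.
- robot.get_calibration(name): a dict with "vertical_fov" (degrees; the focal length in pixels is half the picture's height over the tangent of half this angle, whatever the lens; pixels are square), "cx", "cy" (the principal point, pixels), "rvec" (rotation vector, rad) and "tvec" (3), from world to camera coordinates, as OpenCV has them. Camera axes: x right, y down, z forward; pixel columns grow to the right and rows downward; lengths in m; the calibration is good to about 2 mm. A picture is of the moment at which its call begins: read the wrist's pose just before it. get_calibration takes no time and is no camera call; for the wrist camera it gives the pose at the moment of the call.
A pose or a line that the arm cannot do raises robot.IKError and nothing moves.
- robot.job_done(): hands the job in, once; it reports no verdict.
The state is a dict: "time": time; "q": joint angles; "qvel": joint speeds; "joint_torque": joint torques, N m; "tool_pos": TCP position; "tcp_rot": TCP orientation; "ft_force": force on the tool from outside, world axes, zero at the start; "torque": the same for the moment, N m; "gripper_width": finger opening in m.
Only numpy, scipy, OpenCV 4.12 (cv2) and the standard library are available. Lean on these libraries where they do the work, as an engineer would, in place of code of your own. Each camera call takes 0.05 s, during which the arm holds its last target. There are 200 camera calls.

## Task

Weigh out the sandalwood slips for a customer: take the knobbed lid off the tin and set it aside on the table, knob up, then stand the open, empty tin in the middle of the scale's pan, its length along the pan's so that no edge overhangs, and press the scale's tare button. After that put every slip that lies in the wooden tray into the tin (they lie flush, so press the end over the finger well down to tip a slip up, then grip it), lying down in it, none standing up out of it; leave the tin, with all the slips in it, centred on the pan, and do not disturb the other things on the table.

Things in the scene. Friction and masses are not known exactly. Their poses are not given: they have to be found in the camera images.
- tray: fixed dark wooden tray, 126 (x) x 272 (y) x 58 mm high; origin under its middle, x from -62 to +64 mm. Five pockets 52 mm apart (y = +104, +52, 0, -52, -104 mm), 39 mm wide, 5 mm deep: slips lie flush in them on a floor 53 mm above the table. At its near (-x) end each pocket opens into a finger well, 44 mm wide, x = -54 to -12 mm, its floor 6 mm above the table
- tray_edge (a point): middle of the edge between pocket floors and wells (y along it). About 34 mm of each slip reaches over the well. Pressed some 25 mm down with shut fingertips about 10 mm from its end, a slip turns over this edge, slides into the well and stays leaning there at 50 to 70 degrees: low end on the well's floor, high end to +x, 30 to 45 mm above the tray's top, to be gripped by its long edges
- slip1_c (a point): thin flat slip of pale sandalwood, 100 x 36 x 5 mm, 22 g; the point is its centre, x along its length (away from the finger well while it lies in the tray), z up through its thickness. Absent ones read None
- slip2_c (a point): thin flat slip of pale sandalwood, 100 x 36 x 5 mm, 22 g; the point is its centre, x along its length (away from the finger well while it lies in the tray), z up through its thickness. Absent ones read None
- slip3_c (a point): thin flat slip of pale sandalwood, 100 x 36 x 5 mm, 22 g; the point is its centre, x along its length (away from the finger well while it lies in the tray), z up through its thickness. Absent ones read None
- slip4_c (a point): thin flat slip of pale sandalwood, 100 x 36 x 5 mm, 22 g; the point is its centre, x along its length (away from the finger well while it lies in the tray), z up through its thickness. Absent ones read None
- slip5_c (a point): thin flat slip of pale sandalwood, 100 x 36 x 5 mm, 22 g; the point is its centre, x along its length (away from the finger well while it lies in the tray), z up through its thickness. Absent ones read None
- scale: fixed bench scale, 225 (x) x 150 (y) mm, white; its front with display and button faces the robot (-x); origin under its middle
- pan (a point): middle of the top of the scale's flat steel pan, 170 (x) x 140 (y) mm, 48 mm above the table; x along the pan's length
- tare (a joint): tare button of the scale: 0 up, 0.006 m fully pressed, springs back; full travel takes 4 N
- tare_top (a point): top of the round grey tare button, 24 mm across, at the scale's right front corner
- tin_c (a point): centre (30 mm up) of an open aluminium tin, 130 (x) x 66 (y) x 60 mm high, wall 3 mm, 240 g; starts on the table with its lid on. x along its length
- lid_knob (a point): middle of the knob of the tin's loose lid, 24 mm above the lid's underside and 15 mm above its plate's top. Lid 134 (x) x 70 (y) mm, 9 mm thick with an inner lip that reaches 6 mm into the tin; the wooden knob is 20 mm across and 26 mm high. 90 g. z is up through the knob
- lighter: bystander: green gas lighter lying on the table, 85 x 24 x 13 mm, to the left in front of the tray; origin under its middle
- dish: bystander: small terracotta dish, 68 mm across, 26 mm high, in front of the scale on the right; the table strip between lighter and dish, near the robot (x about 0.44 m), is free
- oil: bystander: amber bottle, 56 mm across, 160 mm high, at the back
- bell: bystander: brass hand bell, 64 mm across, 94 mm high, at the back left
- spoon: bystander: wooden spoon lying at the right, beyond the tin
Not all that is in view belongs to the job. Leave any green or purple look-alike of the part that bears slip5_c alone. Leave any orange look-alike of the part that bears slip3_c alone.

How it is judged (in metres and radians):
On the way, in this order (a step that is already met when the one before it is completed fails the run):
1. the open tin stands centred on the pan, still empty, its lid set aside on the table (horizontal distance between tin_c and pan below 0.018 m and angle between the x axis of tin_c and the x axis of pan, either way round below 0.2 rad and z of tin_c in the frame of pan between 0.024 and 0.036 m and angle between tin_c's own z axis and vertical below 0.08 rad and height (world z) of lid_knob below 0.032 m and angle between lid_knob's own z axis and vertical below 0.15 rad and contact force between the fingers and tin below 0.1 N and horizontal distance between each of slip1_c, slip2_c, slip3_c, slip4_c, slip5_c and tin_c above 0.07 m), for 0.2 s.
2. the tare button is pressed while the empty tin stands centred on the pan (value of joint tare above 0.004 m and horizontal distance between tin_c and pan below 0.018 m and angle between the x axis of tin_c and the x axis of pan, either way round below 0.2 rad and z of tin_c in the frame of pan between 0.024 and 0.036 m and angle between tin_c's own z axis and vertical below 0.08 rad and horizontal distance between each of slip1_c, slip2_c, slip3_c, slip4_c, slip5_c and tin_c above 0.07 m), for 0.05 s.
At the end, for the whole second after the job is handed in: The tin stands on the pan, released and at rest, its middle within 18 mm of the pan's middle and its length within 0.2 rad of the pan's; every slip lies inside the tin, its length within 30 degrees of level and its centre at most 40 mm above the tin's underside; the lid lies on the table, knob up (horizontal distance between tin_c and pan below 0.018 m and angle between the x axis of tin_c and the x axis of pan, either way round below 0.2 rad and z of tin_c in the frame of pan between 0.024 and 0.036 m and angle between tin_c's own z axis and vertical below 0.08 rad and height (world z) of lid_knob below 0.032 m and angle between lid_knob's own z axis and vertical below 0.15 rad and x of slip1_c in the frame of tin_c between -0.06 and 0.06 m and y of slip1_c in the frame of tin_c between -0.03 and 0.03 m and z of slip1_c in the frame of tin_c between -0.03 and 0.01 m and angle between slip1_c's own x axis and vertical between 1.05 and 2.09 rad and x of slip2_c in the frame of tin_c between -0.06 and 0.06 m and y of slip2_c in the frame of tin_c between -0.03 and 0.03 m and z of slip2_c in the frame of tin_c between -0.03 and 0.01 m and angle between slip2_c's own x axis and vertical between 1.05 and 2.09 rad and x of slip3_c in the frame of tin_c between -0.06 and 0.06 m and y of slip3_c in the frame of tin_c between -0.03 and 0.03 m and z of slip3_c in the frame of tin_c between -0.03 and 0.01 m and angle between slip3_c's own x axis and vertical between 1.05 and 2.09 rad and x of slip4_c in the frame of tin_c between -0.06 and 0.06 m and y of slip4_c in the frame of tin_c between -0.03 and 0.03 m and z of slip4_c in the frame of tin_c between -0.03 and 0.01 m and angle between slip4_c's own x axis and vertical between 1.05 and 2.09 rad and x of slip5_c in the frame of tin_c between -0.06 and 0.06 m and y of slip5_c in the frame of tin_c between -0.03 and 0.03 m and z of slip5_c in the frame of tin_c between -0.03 and 0.01 m and angle between slip5_c's own x axis and vertical between 1.05 and 2.09 rad and linear speed of tin below 0.02 m/s); the robot touches nothing.
It fails at once if a bystander (lighter, dish, bottle, bell or spoon) is moved more than 30 mm (distance of any of lighter, dish, oil, bell, spoon from where it was at the start of the episode above 0.03 m).
Of slip1, slip2, slip3, slip4, slip5 only 3 to 5 are there at a start; the rules pass over those that are not, and their reading is None.
At some moment in a run one of tin may be knocked a few centimetres aside while the robot is not near it.
Once in a run the grip may slacken for a moment while it holds something.
It also fails if it takes over 210 s, if anything falls off the work surface, if the arm or the gripper's body presses on something with over 40 N, if the wrist force passes 120 N, or if a joint passes its speed limit or range.

## Working session

There is one attempt and no reset: what is moved stays moved. The work goes in short steps, each a Python script; the robot and the scene stay as the last script left them, time stands still between calls to the robot, and variables do not carry over. Pictures are saved under pics/ and viewed, about 12 in all and at most 16, crops included, and the job is handed in when it is done.

```bash
ls; mkdir -p pics
python3 - <<'E'
from plant import robot
import cv2,numpy as np
for n in("scene","top","wrist"):
    c=robot.get_calibration(n);print(n,c)
    f=robot.grab_frame(n);cv2.imwrite(f"pics/{n}0.png",f)
a=cv2.imread("pics/top0.png");
cv2.imwrite("pics/top0b.png",cv2.resize(a,(800,600),interpolation=cv2.INTER_CUBIC))
print(robot.observe())
E
```

```text
pics
scene {'vertical_fov': 48.22240736721089, 'cx': 257.40802602506534, 'cy': 191.19728846952736, 'rvec': array([ 2.23043571,  1.30281223, -0.42179793]), 'tvec': array([-0.25379952, -0.30596519,  1.62989205])}
top {'vertical_fov': 57.08514781655952, 'cx': 254.9077523907248, 'cy': 188.9811258621416, 'rvec': array([ 2.10531311, -2.13647338,  0.16064615]), 'tvec': array([0.01866155, 0.51908545, 1.00533148])}
wrist {'vertical_fov': 68.06532702032759, 'cx': 252.35882061451568, 'cy': 191.32932382326376, 'rvec': array([-2.41655957,  1.59394743,  0.23194719]), 'tvec': array([-0.59971617, -0.03518431,  0.37913338])}
{'time': 0.15, 'q': array([-7.92785260e+01,  5.99127802e+00,  5.54056467e+00,  8.96048365e+01,
        1.46343623e-03,  7.75249326e+01]), 'qvel': array([ 0.01044501, -0.11939145,  0.10104176, -0.03715421, -0.02867862,
       -0.03128677]), 'joint_torque': array([ 2.50091500e-03, -5.57355630e+01,  5.04007351e+01,  1.25175944e-02,
       -2.18383011e-04,  1.78615949e-05]), 'tool_pos': array([ 0.23629797, -0.55133243,  0.30332703]), 'tcp_rot': array([-1.79946078e+02, -1.34284616e-02,  2.31965344e+01]), 'ft_force': array([-0.45301715,  0.18486397,  0.02864994]), 'torque': array([-0.0203568 , -0.0308382 ,  0.01654899]), 'gripper_width': 0.08508019377612648}
```

View pics/top0b.png

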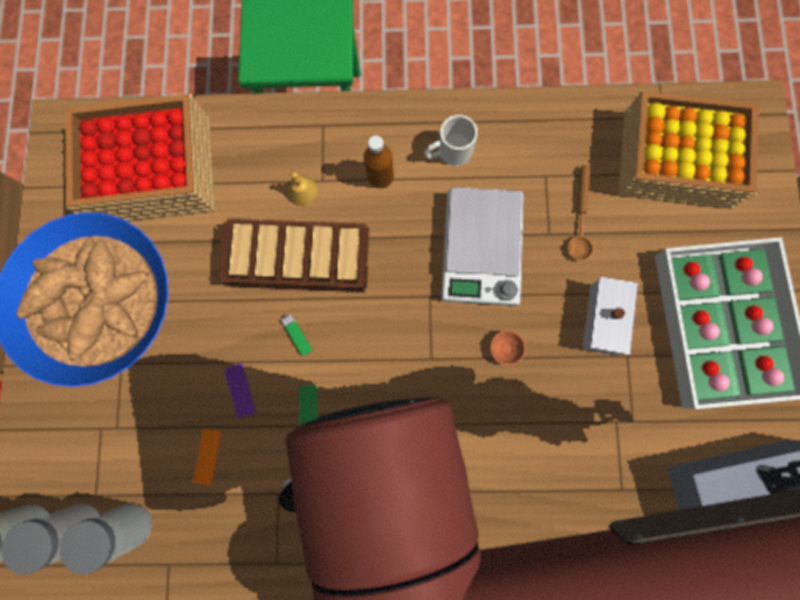

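View pics/scene0.png

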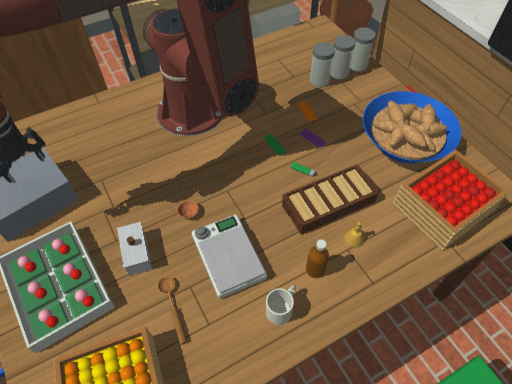

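The top view (800x600) shows 5 slips in the tray at about (295,250), the scale at (482,245) with its tare button at (505,290), and the tin with its knob at (617,313). The loose purple, green and orange slips are decoys.

```bash
cat > h.py <<'E'
import numpy as np,cv2
from plant import robot
def cam(n):
    c=robot.get_calibration(n);R=cv2.Rodrigues(np.array(c['rvec']))[0];t=np.array(c['tvec']).ravel()
    return (192/np.tan(np.radians(c['vertical_fov']/2)),c['cx'],c['cy'],R,t)
def ray(C,px,z):
    f,cx,cy,R,t=C;px=np.atleast_2d(np.asarray(px,float))
    d=np.c_[(px[:,0]-cx)/f,(px[:,1]-cy)/f,np.ones(len(px))]@R
    o=-R.T@t
    return o+d*((z-o[2])/d[:,2])[:,None]
def proj(C,P):
    f,cx,cy,R,t=C;p=np.atleast_2d(P)@R.T+t
    return np.c_[p[:,0]/p[:,2]*f+cx,p[:,1]/p[:,2]*f+cy]
def blobs(mask,amin):
    mask=cv2.morphologyEx(mask.astype(np.uint8),cv2.MORPH_OPEN,np.ones((2,2)))
    return [c for c in cv2.findContours(mask,cv2.RETR_EXTERNAL,cv2.CHAIN_APPROX_NONE)[0] if cv2.contourArea(c)>=amin]
def rect(C,c,z):
    """contour -> min-area rectangle on plane z: centre, sizes (long, short), yaw of the long side in deg"""
    P=ray(C,c.reshape(-1,2),z)[:,:2].astype(np.float32)
    (x,y),(w,h),_=r=cv2.minAreaRect(P*1000)
    b=cv2.boxPoints(r);e=max((b[1]-b[0],b[2]-b[1]),key=np.linalg.norm)
    return np.array([x,y])/1000,sorted([w,h])[::-1],(np.degrees(np.arctan2(e[1],e[0]))+90)%180-90
def grab(n,name):
    C=cam(n);im=robot.grab_frame(n);cv2.imwrite(f"pics/{name}.png",im);return C,im
E
python3 - <<'E'
from h import *
C=cam("top");im=cv2.imread("pics/top0.png");hsv=cv2.cvtColor(im,cv2.COLOR_BGR2HSV).astype(int)
H,S,V=hsv[...,0],hsv[...,1],hsv[...,2]
k=1.5625
def show(n,m,box,z,amin):
    b=np.zeros(m.shape,bool);x0,y0,x1,y1=[int(v/k) for v in box];b[y0:y1,x0:x1]=True
    for c in blobs(m&b,amin): print(n,*rect(C,c,z),len(c))
for p in[(240,250),(293,250),(505,290),(482,245),(612,340),(617,313),(578,245),(225,255)]:print(p,hsv[int(p[1]/k),int(p[0]/k)])
show("slip",(V>150)&(S>60)&(S<160),(215,215,375,295),.058,60)
show("tray",(V<90),(205,205,385,300),.058,200)
show("pan",(S<60)&(V>120),(430,180,535,310),.046,500)
show("pantop",(S<60)&(V>100)&(V<215),(430,180,535,310),.048,200)
show("tin",(S<60)&(V>140),(570,260,650,370),.069,100)
show("knob",(S>80)&(V<120),(598,300,632,326),.09,5)
show("dish",(S>140)&(H<10),(480,325,535,370),.02,50)
show("lighter",(S>140)&(H>40)&(H<80),(275,310,320,360),.01,50)
E
```

```text
(240, 250) [ 18 115 212]
(293, 250) [ 18 115 213]
(505, 290) [ 80   7 117]
(482, 245) [145   8 184]
(612, 340) [130   3 229]
(617, 313) [  8 148 114]
(578, 245) [ 14 160 172]
(225, 255) [ 10 154  96]
slip [0.59766132 0.10382678] [99.49198913574219, 37.369171142578125] -3.3928146 84
slip [0.60204993 0.15557686] [99.07240295410156, 37.513885498046875] -3.4826355 84
slip [0.60298285 0.20768269] [99.24283599853516, 37.07668685913086] -3.3457336 84
slip [0.60699237 0.26059   ] [99.41344451904297, 37.382225036621094] -3.2914124 84
slip [0.61072778 0.31071063] [100.09496307373047, 37.09962844848633] -3.336975 83
slip [0.65685547 0.20908513] [311.0417785644531, 40.599876403808594] 88.83957 228
tray [0.54940265 0.23496481] [313.3837585449219, 109.79894256591797] 66.67291 313
pan [ 0.61273224 -0.15699646] [227.2334747314453, 147.5912628173828] -4.995842 236
pantop [ 0.61195044 -0.1560015 ] [228.0693359375, 146.99111938476562] -5.4497833 341
tin [ 0.47011282 -0.38704935] [134.96902465820312, 70.7939682006836] -10.99543 137
knob [ 0.47063983 -0.38517932] [17.041296005249023, 11.320907592773438] 89.08061 15
lighter [0.44146774 0.20633453] [64.3277587890625, 20.40418815612793] 30.798958 44
```

Run:
```python
from h import *
from scipy.spatial.transform import Rotation as Ro
f,cx,cy,R,t=cam("wrist");o=robot.observe()
T=Ro.from_euler('xyz',o['tcp_rot'],degrees=True).as_matrix()
print("cam in tool",T.T@(-R.T@t-o['tool_pos']),"dir",T.T@R.T@[0,0,1])
for p,y in(((.47,-.385,.3),-11),((.58,-.157,.34),-5),((.6,.21,.34),-3.4)):
    for yy in(y,y+180-360,y+180):
        q=robot.ik(p,[180,0,yy]);print(p,yy,None if q is None else np.round(q))
robot.move_pose([.45,-.385,.3],[180,0,-11]);a,i1=grab("wrist","w_tin")
robot.move_pose([.56,-.157,.34],[180,0,-5]);b,i2=grab("wrist","w_pan")
robot.move_pose([.55,.21,.34],[180,0,-3.4]);c,i3=grab("wrist","w_tray")
import pickle;pickle.dump((a,b,c),open("cams.pkl","wb"))
cv2.imwrite("pics/m1.png",cv2.resize(np.hstack([i1,i2]),(800,300)));cv2.imwrite("pics/m1.png",np.vstack([cv2.resize(np.hstack([i1,i2]),(800,300)),cv2.resize(np.hstack([i3,i3]),(800,300))]))
print(robot.observe()['time'])
```

```text
cam in tool [ 0.07288002  0.00060831 -0.06923832] dir [-2.82408132e-01 -9.52165384e-04  9.59293876e-01]
(0.47, -0.385, 0.3) -11 [-52.   7.   7.  89.   0. 139.]
(0.47, -0.385, 0.3) -191 [-52.   7.   7.  89.   0. -41.]
(0.47, -0.385, 0.3) 169 [-52.   7.   7.  89.   0. -41.]
(0.58, -0.157, 0.34) -5 [-28.   7.  10.  93.   0. 157.]
(0.58, -0.157, 0.34) -185 [-28.   7.  10.  93.   0. -23.]
(0.58, -0.157, 0.34) 175 [-28.   7.  10.  93.   0. -23.]
(0.6, 0.21, 0.34) -3.4 [   8.   13.   17.   94.    0. -169.]
(0.6, 0.21, 0.34) -183.4 [ 8. 13. 17. 94.  0. 11.]
(0.6, 0.21, 0.34) 176.6 [ 8. 13. 17. 94.  0. 11.]
7.0167
```

View pics/m1.png

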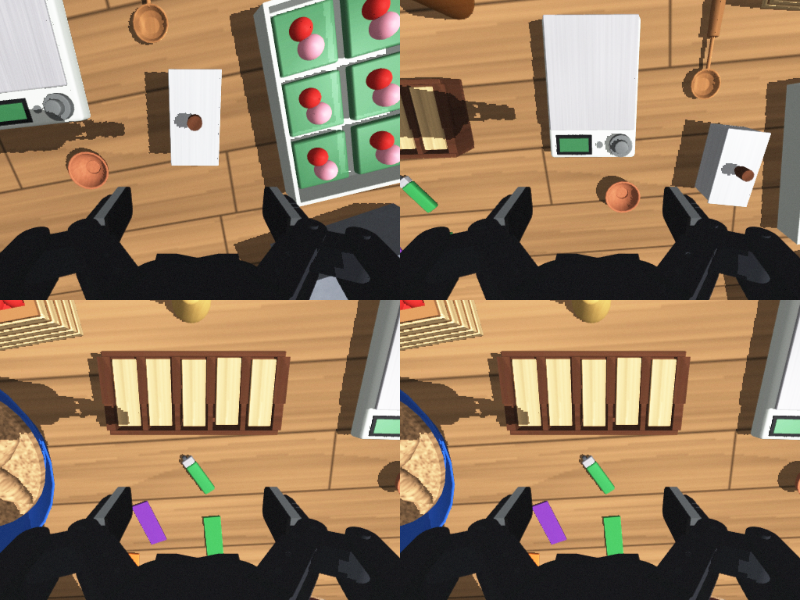

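Wrist views: tin top with its knob at (195,122), pan front edge at about (590,130) in the top-right tile, and all five slips lying flat. I'll get exact numbers from these frames.

Run:
```python
from h import *
import pickle
a,b,c=pickle.load(open("cams.pkl","rb"))
def load(n):
    im=cv2.imread(f"pics/{n}.png");return im,np.moveaxis(cv2.cvtColor(im,cv2.COLOR_BGR2HSV).astype(int),2,0)
im,(H,S,V)=load("w_tin")
m=(S<40)&(V>190);m[:, :190]=0;m[:,310:]=0;m[230:]=0
for k in blobs(m,300):print("tin",*rect(a,k,.069),cv2.contourArea(k))
m=(S>90)&(V<130);m[:, :236]=0;m[:,264:]=0;m[175:]=0;m[:140]=0
for k in blobs(m,10):
    print("knob",rect(a,k,.095),cv2.boundingRect(k))
im,(H,S,V)=load("w_pan")
m=(S<40)&(V>110);m[:,:170]=0;m[:,320:]=0;m[215:]=0
for k in blobs(m,2000):
    r=rect(b,k,.046);print("scale",*r)
    u=np.array([np.cos(np.radians(r[2])),np.sin(np.radians(r[2]))]);n=np.array([-u[1],u[0]])
    print("along x, at y=+40mm:")
    for off in(.03,0.05):
        L=np.arange(-.12,.121,.004);P=np.c_[r[0]+L[:,None]*u+off*n,np.full(len(L),.048)]
        px=np.round(proj(b,P)).astype(int);print([(int(l*1000),int(V[y,x])) for l,(x,y) in zip(L,px)])
    L=np.arange(-.08,.081,.004);P=np.c_[r[0]+L[:,None]*n,np.full(len(L),.048)]
    px=np.round(proj(b,P)).astype(int);print("y",[(int(l*1000),int(V[y,x])) for l,(x,y) in zip(L,px)])
m=(S<60)&(V<175)&(V>70);m[:172]=0;m[205:]=0;m[:,:262]=0;m[:,:]&=True;m[:,310:]=0
for k in blobs(m,30):print("tare",rect(b,k,.055),cv2.boundingRect(k))
im,(H,S,V)=load("w_tray")
for k in blobs((V>140)&(S>40)&(H>12)&(H<32)&(np.arange(512)[None]>130)&(np.arange(512)[None]<370)&(np.arange(384)[:,None]>60)&(np.arange(384)[:,None]<170),300):print("slip",*rect(c,k,.058))
```

```text
tin [ 0.47495844 -0.38789127] [130.4149169921875, 67.79012298583984] -11.180313 7696.5
knob (array([ 0.47603983, -0.38752185]), [18.590017318725586, 16.569913864135742], np.float32(-10.9895935)) (241, 148, 18, 20)
scale [ 0.62040112 -0.1563235 ] [216.53038024902344, 143.32489013671875] -4.79068
along x, at y=+40mm:
[(-120, 196), (-115, 198), (-111, 198), (-107, 199), (-103, 248), (-99, 37), (-95, 148), (-91, 155), (-87, 153), (-83, 153), (-79, 155), (-75, 155), (-71, 35), (-67, 124), (-63, 252), (-59, 234), (-55, 231), (-51, 231), (-47, 232), (-43, 232), (-39, 234), (-35, 234), (-31, 233), (-27, 232), (-23, 232), (-19, 232), (-15, 234), (-11, 232), (-7, 235), (-3, 234), (0, 234), (4, 234), (8, 235), (12, 233), (16, 235), (20, 233), (24, 234), (28, 233), (32, 235), (36, 234), (40, 233), (44, 232), (48, 232), (52, 231), (56, 231), (60, 231), (64, 231), (68, 231), (72, 231), (76, 230), (80, 232), (84, 232), (88, 230), (92, 232), (96, 232), (100, 233), (104, 232), (108, 213), (112, 209), (116, 219), (120, 209)]
[(-120, 200), (-115, 204), (-111, 203), (-107, 198), (-103, 249), (-99, 35), 
[... 1067 characters left out ...]
2, 112), (76, 83), (80, 83)]
tare (array([ 0.53079718, -0.19132771]), [44.12324142456055, 37.55439758300781], np.float32(84.90851)) (263, 173, 35, 29)
slip [0.57863538 0.0727455 ] [79.4360122680664, 16.26284408569336] 3.2252579
slip [0.60744623 0.21071364] [99.03736877441406, 36.04249572753906] -3.438675
slip [0.60174017 0.10697089] [100.12346649169922, 35.97663497924805] -3.3781738
slip [0.61181067 0.26379315] [98.91287231445312, 36.4190559387207] -3.3420486
slip [0.6142663  0.31370728] [100.13785552978516, 36.82605743408203] -3.1248703
slip [0.60718079 0.15856934] [99.72309112548828, 35.96299362182617] -3.4225693
slip [0.66676123 0.20426849] [272.170166015625, 11.598508834838867] 86.548645
```

Run:
```python
from h import *
print(robot.tip_reach)
robot.move_pose([.473,-.386,.24],[180,0,169])
robot.set_gripper(.05)
print(robot.line_to([.473,-.386,.147],vel=.1,guard=8), robot.observe()['tool_pos'])
robot.set_gripper(0.0);print("w",robot.observe()['gripper_width'])
robot.line_to([.473,-.386,.25],vel=.12);robot.pause(.2);print("w",robot.observe()['gripper_width'])
C,im=grab("wrist","lid1");C,im2=grab("scene","lid1s")
cv2.imwrite("pics/m2.png",np.hstack([cv2.resize(im,(400,300)),cv2.resize(im2,(400,300))]));print(robot.observe()['time'])
```

```text
0.0726
False [ 0.47329413 -0.386358    0.14785536]
w 0.017477855424865317
w 0.017354399783709715
12.4333
```

View pics/m2.png

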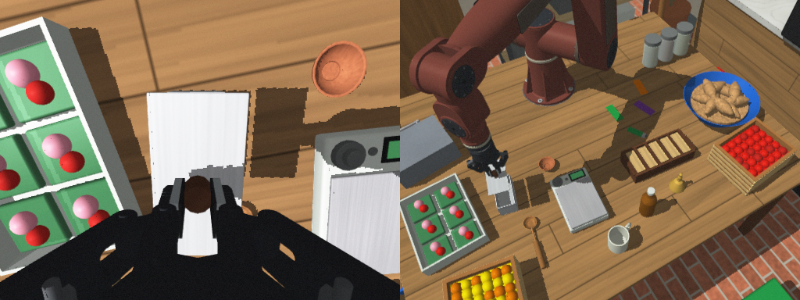

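The lid is lifted, held by the knob and level. I'll set it down in the free strip.

Run:
```python
from h import *
robot.move_pose([.43,.02,.22],[180,0,175]);print("w",robot.observe()['gripper_width'])
robot.line_to([.43,.02,.115],vel=.12)
print(robot.line_to([.43,.02,.088],vel=.03,guard=4),robot.observe()['tool_pos'])
robot.set_gripper(.05);robot.line_to([.43,.02,.25],vel=.2)
robot.set_gripper(.085)
robot.move_pose([.52,-.387,.30],[180,0,169])
a,i1=grab("wrist","tin2");b,i2=grab("top","top2")
H,S,V=np.moveaxis(cv2.cvtColor(i2,cv2.COLOR_BGR2HSV).astype(int),2,0)
cv2.imwrite("pics/m3.png",np.hstack([cv2.resize(i1,(400,300)),cv2.resize(i2,(400,300))]));print(robot.observe()['time'])
import pickle;pickle.dump(a,open("c.pkl","wb"))
```

```text
w 0.017476319540424945
True [0.42984339 0.02005948 0.09384914]
19.1
```

View pics/m3.png

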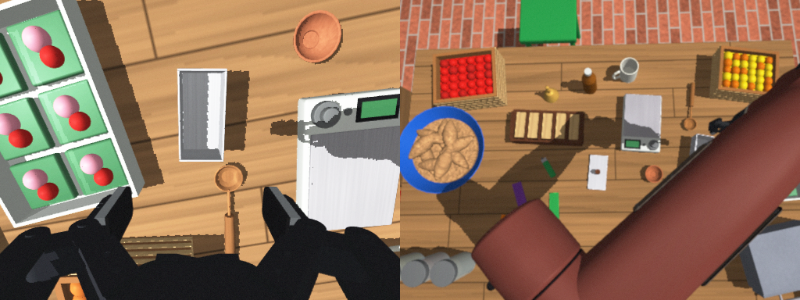

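The lid lies knob up on the table at about (597,172) in the right tile. The open tin is in the wrist view at (202,115). I'll measure its rim, then grip and move it.

Run:
```python
from h import *
import pickle
a=pickle.load(open("c.pkl","rb"));im=cv2.imread("pics/tin2.png")
H,S,V=np.moveaxis(cv2.cvtColor(im,cv2.COLOR_BGR2HSV).astype(int),2,0)
m=(S<45)&(V>80);m[:,:215]=0;m[:,305:]=0;m[225:]=0;m[:70]=0
k=max(blobs(m,500),key=cv2.contourArea)
c,s,y=rect(a,k,.06);print(c,s,y)
c0=ray(a,[[258,147]],.06);print(c0)
# camera ~ +x error on the opposite side of the tool; mean with the first looks
c=(c+np.array([.4725,-.387]))/2 if np.linalg.norm(c-[.4725,-.387])<.008 else c
print("use",c)
X,Y=c
robot.line_to([X,Y,.2]) ;robot.line_to([X,Y,.1],vel=.1,guard=8);print(robot.observe()['tool_pos'])
robot.set_gripper(0);print("w",robot.observe()['gripper_width'])
robot.line_to([X,Y,.24],vel=.12);robot.pause(.2);print("w",robot.observe()['gripper_width'],robot.observe()['ft_force'])
C,im=grab("wrist","tin3");print(robot.observe()['time'])
```

```text
[ 0.49742603 -0.37389981] [128.57566833496094, 65.99378967285156] -11.185333
[[ 0.49250935 -0.37391927  0.06      ]]
use [ 0.49742603 -0.37389981]
[ 0.49781106 -0.37430881  0.1009126 ]
w 0.06504190103408347
w 0.06510600808953756 [ 0.45756281 -0.02838769 -3.05573839]
22.975
```

View pics/tin3.png

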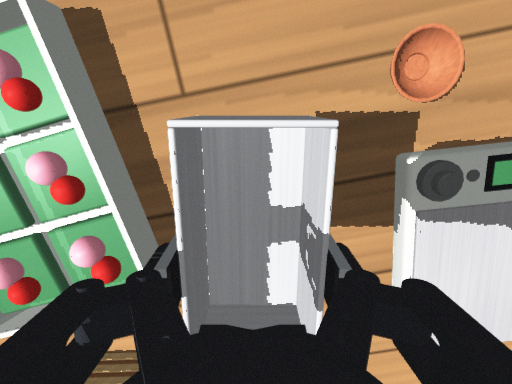

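Run:
```python
from h import *
C=cam("wrist");o=robot.observe()
p=ray(C,[[253,120]],.199)[0];u=np.array([np.cos(np.radians(169)),np.sin(np.radians(169))])
d=(p[:2]-o['tool_pos'][:2])@u
print("near rim ahead of TCP",d,"grip offset (tin centre ahead of TCP, tool x)",d-.065)
off=d-.065
ya=175.2;u=np.array([np.cos(np.radians(ya)),np.sin(np.radians(ya))])
P=np.array([.641,-.158])-off*u;print(P)
robot.move_pose([*P,.26],[180,0,ya]);robot.line_to([*P,.17],vel=.12);print("w",robot.observe()['gripper_width'])
print(robot.line_to([*P,.143],vel=.03,guard=5),robot.observe()['tool_pos'])
robot.set_gripper(.085);robot.line_to([*P,.30],vel=.15)
robot.line_to([P[0]+.03,P[1],.35],vel=.15);robot.pause(.1)
C,im=grab("wrist","pan1");print(robot.observe()['time'],robot.observe()['ft_force'])
import pickle;pickle.dump(C,open("c.pkl","wb"))
```

```text
near rim ahead of TCP 0.06614064458537153 grip offset (tin centre ahead of TCP, tool x) 0.0011406445853715252
[ 0.64213664 -0.15809545]
w 0.0649246991431886
True [ 0.6420436  -0.15803453  0.14919054]
27.7667 [-0.72770573 -0.08264061 -0.57771215]
```

View pics/pan1.png

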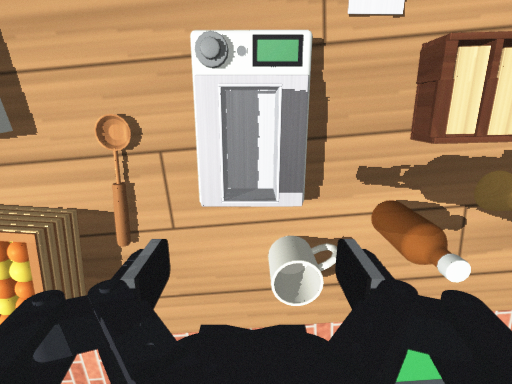

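Run:
```python
from h import *
import pickle
C=pickle.load(open("c.pkl","rb"))
t=ray(C,[(218,85),(281,85),(279,202),(222,202)],.108);p=ray(C,[(195,74),(310,74),(304,206),(200,206)],.048)
print("tin",t.mean(0),np.linalg.norm(t[1]-t[0]),np.linalg.norm(t[2]-t[1]));print("pan",p.mean(0),np.linalg.norm(p[1]-p[0]),np.linalg.norm(p[2]-p[1]))
# tare top: circle in each view; triangulate
import itertools
im=cv2.imread("pics/pan1.png");crop=im[20:85,180:320]
a,b,_=pickle.load(open("cams.pkl","rb"))
crop2=cv2.imread("pics/w_pan.png")[160:220,180:320]
crop3=cv2.imread("pics/top0.png")[165:205,275:345]
r=lambda i:cv2.resize(i,(560,int(560*i.shape[0]/i.shape[1])),interpolation=cv2.INTER_CUBIC)
v=np.vstack([r(crop),r(crop2)]);print(v.shape);cv2.imwrite("pics/tare.png",v)
```

```text
tin [ 0.64050182 -0.15731716  0.108     ] 0.06452170100539603 0.1261247412552572
pan [ 0.64492307 -0.15514753  0.048     ] 0.13917990018157803 0.16887092474294355
(500, 560, 3)
```

View pics/tare.png

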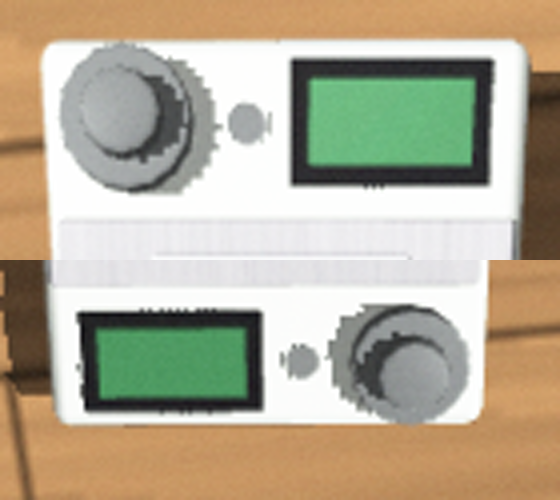

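Run:
```python
from h import *
import pickle
C=pickle.load(open("c.pkl","rb"));b=pickle.load(open("cams.pkl","rb"))[1]
for z in np.arange(.04,.1,.01):
    p,q=ray(C,[(209.5,47.5)],z)[0],ray(b,[(283.75,188.75)],z)[0];print(z,p[:2],q[:2])
```

```text
0.04 [ 0.52597314 -0.19686474] [ 0.52387398 -0.19735276]
0.05 [ 0.52797465 -0.19568393] [ 0.52681887 -0.19646699]
0.060000000000000005 [ 0.52997616 -0.19450313] [ 0.52976377 -0.19558123]
0.07 [ 0.53197768 -0.19332232] [ 0.53270866 -0.19469546]
0.08000000000000002 [ 0.53397919 -0.19214152] [ 0.53565355 -0.1938097 ]
0.09000000000000001 [ 0.5359807  -0.19096071] [ 0.53859844 -0.19292394]
```

Run:
```python
from h import *
robot.set_gripper(0)
robot.move_pose([.530,-.195,.22],[180,0,175.2])
robot.line_to([.530,-.195,.16],vel=.1);robot.pause(.2);f0=robot.observe()['ft_force']
hit=robot.line_to([.530,-.195,.11],vel=.02,guard=9);o=robot.observe();print(hit,o['tool_pos'],o['ft_force']-f0)
robot.pause(.3);o=robot.observe();print(o['tool_pos'],o['ft_force']-f0)
robot.line_to([.530,-.195,.2],vel=.1)
print(robot.observe()['time'])
```

```text
True [ 0.53002968 -0.19500108  0.12462597] [-1.63769043  0.3863191   5.55525194]
[ 0.53001302 -0.19498277  0.1246001 ] [-2.21961902  0.33838289  7.13270046]
33.2
```

```bash
cat >> h.py <<'E'
yt=-3.4;U=np.array([np.cos(np.radians(yt)),np.sin(np.radians(yt))]);N=np.array([-U[1],U[0]])
def slip_c(k): return np.array([.6058,.2093])+k*.052*N
def press(k,lo=.1056,d=.040):
    P=slip_c(k)-d*U
    robot.set_gripper(0)
    robot.move_pose([*P,.2],[180,0,176.6]);robot.line_to([*P,.14],vel=.15)
    hit=robot.line_to([*P,lo],vel=.05,guard=25);o=robot.observe();print("press",hit,o['tool_pos'],o['ft_force'])
    robot.line_to([*P,.2],vel=.15)
def look(k,name,back=.05,z=.24):
    P=slip_c(k)-back*U
    robot.move_pose([*P,z],[180,0,176.6]);robot.pause(.15);return grab("wrist",name)
E
python3 - <<'E'
from h import *
print("oil",ray(cam("top"),[(380/1.5625,182/1.5625)],.01),"bell",ray(cam("top"),[(302/1.5625,200/1.5625)],.01))
robot.set_gripper(0)
robot.line_to([.530,-.195,.142],vel=.1);robot.pause(.2)
print(robot.line_to([.530,-.195,.122],vel=.01,guard=2),robot.observe()['tool_pos'])
print(robot.line_to([.530,-.195,.122],vel=.01,guard=9),robot.observe()['tool_pos'],robot.observe()['ft_force']);robot.pause(.2)
robot.line_to([.530,-.195,.25],vel=.15)
press(0)
robot.set_gripper(.06)
C,im=look(0,"s0")
print(robot.observe()['time'])
E
```

```text
oil [[0.76117342 0.04618986 0.01      ]] bell [[0.72599137 0.20567024 0.01      ]]
True [ 0.52996117 -0.1949758   0.12811553]
True [ 0.53004128 -0.19501313  0.12465588] [-1.38798289  1.07970732  6.86380283]
press False [0.56508617 0.21167609 0.10519322] [-5.40262701 -0.29476392  4.20291763]
42.2667
```

View pics/s0.png

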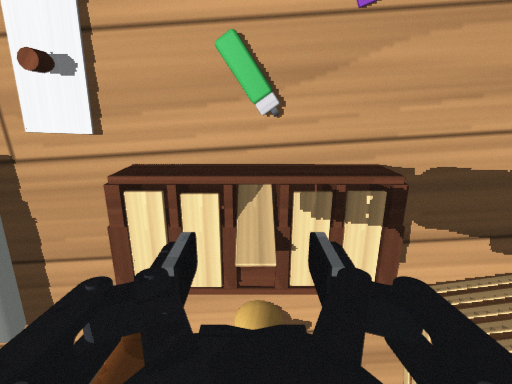

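Slip 0 is tipped and leaning, with its high end at row 266, columns 236–275. The angle follows from the edge and floor geometry.

```bash
cat >> h.py <<'E'
from scipy.optimize import brentq
def high(k,th):
    s0=-.016-.047/np.tan(th)
    return np.r_[slip_c(k)+(s0+.1*np.cos(th))*U,.006+.1*np.sin(th)],s0
def lean(C,im,k):
    V=cv2.cvtColor(im,cv2.COLOR_BGR2HSV)[...,2].astype(float)
    ths=np.radians(np.arange(35,85,.5));px=[proj(C,high(k,t)[0])[0] for t in ths]
    c=np.mean([p[0] for p in px]);c0=int(round(c));col=V[:,c0-8:c0+9].mean(1)
    rows=[p[1] for p in px];lo,hi=int(min(rows))-3,int(max(rows))+4
    d=[col[r-3:r].mean()-col[r+1:r+4].mean() for r in range(lo,hi)]
    r=lo+int(np.argmax(d));th=float(np.interp(r,rows[::1] if rows[-1]>rows[0] else rows[::-1],ths if rows[-1]>rows[0] else ths[::-1]))
    print("lean row",r,"drop",max(d),"range",lo,hi,"theta",np.degrees(th),"high end",high(k,th)[0],"px",proj(C,high(k,th)[0]));return th
E
python3 - <<'E'
from h import *
th=lean(cam("wrist"),cv2.imread("pics/s0.png"),0)
E
```

```text
lean row 266 drop 132.4509803921569 range 236 267 theta 84.5 high end [0.59487825 0.20994887 0.10553962] px [[252.47784251 252.30426755]]
```

```bash
cat >> h.py <<'E'
def grip(k,s=.003,z=.134):
    P=slip_c(k)+s*U
    robot.set_gripper(.06)
    robot.move_pose([*P,.2],[180,0,176.6])
    hit=robot.line_to([*P,z],vel=.1,guard=10);robot.set_gripper(0);w=robot.observe()['gripper_width']
    robot.line_to([*P,.28],vel=.15);o=robot.observe();print("grip",hit,"w",w,o['gripper_width'],o['time']);return o['gripper_width']>.03
E
python3 - <<'E'
from h import *
print([np.round(proj(cam("wrist"),high(0,np.radians(t))[0])[0]).tolist() for t in(45,50,55,60,65,70,75)])
grip(0);robot.pause(.2)
C,i=grab("wrist","g0");C,j=grab("scene","g0s")
cv2.imwrite("pics/m4.png",np.hstack([cv2.resize(i,(400,300)),cv2.resize(j[60:330,130:490],(400,300))]))
E
```

```text
[[252.0, 255.0], [252.0, 260.0], [252.0, 262.0], [252.0, 264.0], [252.0, 264.0], [252.0, 262.0], [252.0, 260.0]]
grip False w 0.03487100927337046 0.03439993999015497 45.1333
```

View pics/m4.png

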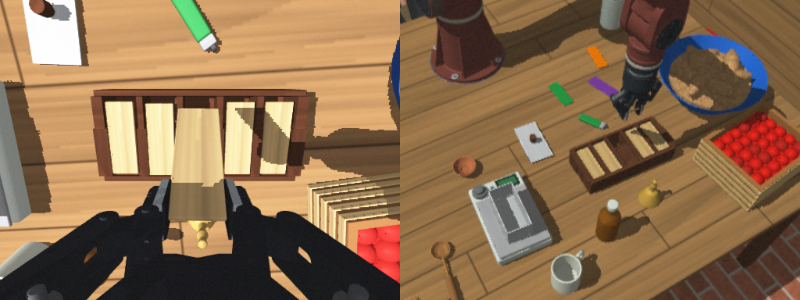

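Slip 0 is gripped near its high end at about 50°. Its low end sits about 57 mm toward -x of the TCP and 128 mm below it. I'll lower that end into the -x end of the tin and release.

```bash
cat >> h.py <<'E'
YP=175.2;UP=np.array([np.cos(np.radians(-4.8)),np.sin(np.radians(-4.8))]);TIN=np.array([.641,-.1575])
def tincheck(name):
    "shift (px, ~2 mm each) of the tin's front and rear rims against the picture pan1, from the same pose"
    robot.move_pose([.6721,-.1581,.35],[180,0,YP]);robot.pause(.2);C,im=grab("wrist",name)
    ref=cv2.imread("pics/pan1.png")
    for a,(r0,r1,c0,c1) in dict(scale=(25,75,185,315),front=(78,97,208,290),rear=(194,206,214,288)).items():
        res=cv2.matchTemplate(im[r0-20:r1+20,c0-20:c1+20],ref[r0:r1,c0:c1],cv2.TM_CCOEFF_NORMED)
        _,v,_,l=cv2.minMaxLoc(res);print(a,"shift",l[0]-20,l[1]-20,"score",round(v,2))
    return im
def drop(s=.006,z=.185,n=0):
    P=TIN+s*UP
    w0=robot.observe()['gripper_width']
    robot.move_pose([*P,.30],[180,0,YP]);w=robot.observe()['gripper_width'];print("carry w",w0,w)
    if w<.03: return False
    robot.line_to([*P,z+.02],vel=.15)
    hit=robot.line_to([*P,z+.005*n],vel=.05,guard=4);o=robot.observe();print("drop",hit,o['tool_pos'],o['gripper_width'])
    robot.set_gripper(.06);robot.pause(.2);robot.line_to([*P,.30],vel=.15);return True
E
python3 - <<'E'
from h import *
drop()
i=tincheck("d0");cv2.imwrite("pics/m5.png",cv2.resize(i[10:250,150:470],(640,480)));print(robot.observe()['time'])
E
```

```text
carry w 0.03464758959097498 0.03427974346324409
drop False [ 0.64682633 -0.15797367  0.18472183] 0.034653471532779014
scale shift 0 -1 score 0.98
front shift 0 0 score 0.95
rear shift 0 -1 score 0.97
50.25
```

View pics/m5.png

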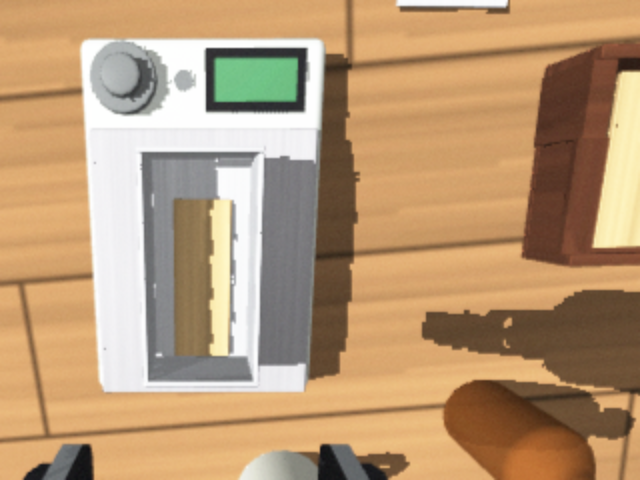

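Slip 0 lies flat in the tin and the tin hasn't moved. On to the next one, with the drop point shifted slightly.

```bash
cat >> h.py <<'E'
def one(k,n):
    press(k);robot.set_gripper(.06)
    C,im=look(k,f"s_{k}");lean(C,im,k)
    if not grip(k,z=.133): print("NO GRIP");return False
    if not drop(s=.0,n=n): print("LOST");return False
    im=tincheck(f"d_{k}");print("t",robot.observe()['time']);return True
E
python3 - <<'E'
from h import *
one(1,1)
E
```

```text
press False [0.56818    0.2635601  0.10521411] [-5.21164415 -1.08543326  3.23947956]
lean row 266 drop 118.31372549019605 range 236 267 theta 84.5 high end [0.59796218 0.26185734 0.10553962] px [[252.4250995  251.85551291]]
grip False w 0.03458875143055613 0.0346160000971934 58.675
carry w 0.0346160000971934 0.034910735450353676
drop False [ 0.64078384 -0.15744042  0.18959801] 0.03427244053673591
scale shift 0 -1 score 0.97
front shift 0 0 score 0.95
rear shift 0 -1 score 0.97
t 63.55
```

Run:
```python
from h import *
ok=one(2,2) and one(-1,3)
a,b=[cv2.imread(f"pics/d_{k}.png") for k in (1,2)]
c=cv2.imread("pics/d_-1.png") if ok else robot.grab_frame("wrist")
cv2.imwrite("pics/m6.png",np.hstack([cv2.resize(x[10:250,180:340],(266,400)) for x in(a,b,c)]))
```

```text
press False [0.57128842 0.31541667 0.10522966] [-4.94275841 -1.32774819  2.69494352]
lean row 266 drop 105.0 range 236 267 theta 84.5 high end [0.60104611 0.31376581 0.10553962] px [[252.45807921 251.87078823]]
grip False w 0.034196854799038966 0.034411434645004686 72.1333
carry w 0.034411434645004686 0.03472263297316075
drop False [ 0.64088385 -0.15745039  0.19477205] 0.03448214760398762
scale shift 0 -1 score 0.97
front shift 0 0 score 0.95
rear shift 0 -1 score 0.97
t 77.05
press False [0.56233126 0.15981308 0.10523709] [-1.9457061   0.68545945  1.2012932 ]
lean row 266 drop 128.50980392156862 range 236 267 theta 84.5 high end [0.59179432 0.1580404  0.10553962] px [[252.36907347 251.89757492]]
grip False w 0.03473038976941727 0.03451732503752208 85.1667
carry w 0.03451732503752208 0.03456004701480392
drop False [ 0.64115708 -0.15758684  0.20038148] 0.03446095494562002
scale shift 0 -1 score 0.97
front shift 0 0 score 0.95
rear shift 0 -1 score 0.97
t 89.4333
```

View pics/m6.png

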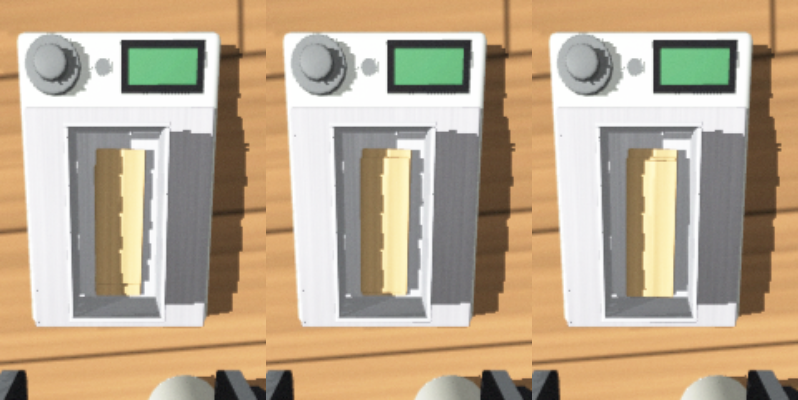

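Four slips are stacked flat and the tin is unmoved. Last one now.

Run:
```python
from h import *
ok=one(-2,4)
robot.move_pose([.45,-.05,.36],[180,0,YP]);robot.pause(.5)
C,j=grab("top","topend");_,s=grab("scene","sceneend");o=robot.observe();print(o['time'])
i=cv2.imread("pics/d_-2.png") if ok else robot.grab_frame("wrist")
cv2.imwrite("pics/m7.png",np.hstack([cv2.resize(i[10:250,180:340],(266,400)),cv2.resize(s,(533,400))]))
```

```text
press False [0.55894652 0.10790529 0.10514274] [-4.7707604   0.27800713  1.99411466]
lean row 266 drop 119.84313725490196 range 236 267 theta 84.5 high end [0.58871039 0.10613193 0.10553962] px [[252.33091101 251.88277559]]
grip False w 0.034696304355331706 0.034702579433374806 97.4083
carry w 0.034702579433374806 0.03441335485826669
drop False [ 0.6414372  -0.15769858  0.20608311] 0.03477639390068236
scale shift 0 -1 score 0.97
front shift 0 -1 score 0.83
rear shift 0 -1 score 0.97
t 101.475
103.0667
```

View pics/m7.png

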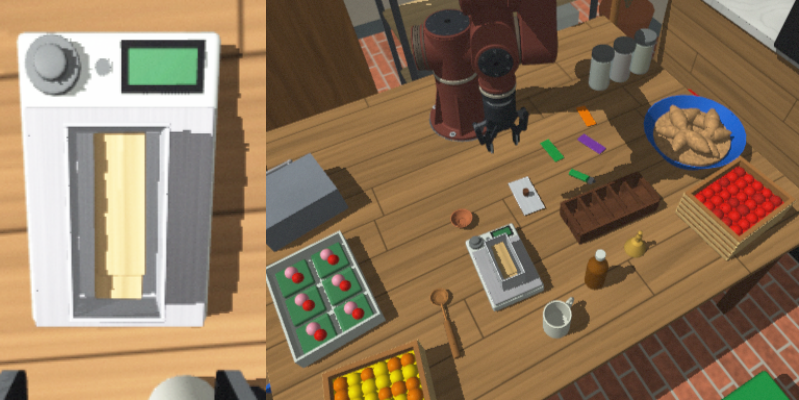

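Run:
```python
from h import *
import pickle
C=pickle.load(open("c.pkl","rb"))
for z in(.07,.076,.085,.1):
    p=ray(C,[(254,89.5),(254,175)],z);print(z,np.linalg.norm(p[1]-p[0]),(p[:,:2]-TIN)@UP)
p=proj(C,[[*(TIN-.062*UP),z] for z in(.06,.076,.09,.108)]);print(p)
i=cv2.imread("pics/d_-2.png")[75:215,195:310];cv2.imwrite("pics/m8.png",cv2.resize(i,None,fx=4.2,fy=4.2,interpolation=cv2.INTER_CUBIC))
```

```text
0.07 0.10106763213099194 [-0.06160042  0.03946715]
0.076 0.09932488943501425 [-0.06122244  0.03810239]
0.085 0.09671077539104754 [-0.06065547  0.03605525]
0.1 0.09235391865110316 [-0.05971052  0.03264335]
[[249.99585502  89.70711947]
 [249.91644563  88.77454855]
 [249.84047902  87.88240912]
 [249.73251     86.61443845]]
```

View pics/m8.png

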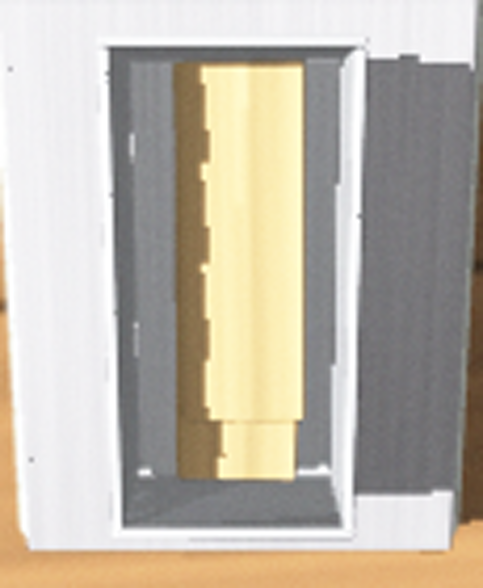

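The fifth slip lies flat on the stack, butted against the front wall: 99 mm long at the expected height. Handing in.

Run:
```python
from plant import robot
print(robot.observe()['time']);robot.job_done()
```

```text
103.0667
the job is handed in; nothing more can be done
```

I handed the job in at 103 s with all five slips in the tin. The run gives no verdict, so this rests on my own checks.

- **Lid:** I set it knob up on the table at about (0.43, 0.02) m. The last scene picture shows it still there.
- **Tin:** It had been knocked about 25 mm aside before I gripped it. I measured it again and stood it on the pan about 5 mm from the pan's middle, within the 18 mm limit. After every slip the rim comparison showed no shift beyond 1 pixel (about 2 mm). The last front-rim match scored lower (0.83, against 0.95 before), because the fifth slip lies against that wall.
- **Tare:** I pressed the button twice with the empty tin on the pan, both times to a firm stop at about 7 N. I judged full travel from the force and the height of the fingertips, as the joint itself was not readable.
- **Slips:** I tipped, gripped and dropped each one at the first try, with no slackened grip noticed. The last pictures show a flat stack. The top slip measures 99 mm long lying level, with its centre about 26 mm above the tin's underside, and its end touches the tin's front wall.
- **Other checks:** My calculation of the slips' lean angle did not work: it ran to the end of its range each time. I gripped at a fixed position instead, and that held for all five. In the last scene picture I saw no bystander or coloured look-alike out of place, but I did not measure them.

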